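# Load and clamp a work block in a brazing fixture

## Task

Load the work block into the brazing fixture. First unscrew the hold-down (counter-clockwise seen from above) until its foot stands clear above where the block will sit; then push the block, without lifting it, along the fence and up the ramp until its rear edge drops behind the lip and it lies flat in the nest; finally screw the hold-down clockwise until its spring foot is pressed in about half-way on the block's steel bar. Let go, and leave the other things on the bench where they are.

Things in the scene. Friction and masses are not known exactly. Their poses are not given: they have to be found in the camera images.
- fixture: Green and grey steel brazing fixture on the bench, level; place and yaw vary. Origin: bench height, centre line of the feed channel, half-way along the ramp. x points away from the robot (across the channel), y to the robot's left; the block is fed along -y. The channel is 94 mm wide (x -47 to 47). Ramp: y 40 to -40 mm, rising from z 12 to 26 mm.
- infeed (a point): Top of the flat infeed plate on the channel's centre line (fixture x 0, y 145, z 12 mm). The plate spans fixture y 240 to 40 mm and x -115 to 47 mm; it is open towards the robot and at its left end.
- fence (a point): A point on the top edge of the back fence's inner face (fixture x 47, y 145, z 46 mm). The fence runs straight along the far side of infeed, ramp and nest, y 240 to -168 mm, 8 mm thick.
- mouth (a point): Start of the near guide: top edge of its inner face (fixture x -47, y 30, z 46 mm). From here the guide runs to y -168 mm, 8 mm thick; on the left of it a mouth flares outwards to x -65 mm at y 59 mm.
- lip (a point): Middle of the lip's edge at the top of the ramp (fixture x 0, y -44, z 26 mm): the crest is level for the last 4 mm, then drops straight by 8 mm to the nest floor. Once its middle is past the lip the block tips forward into the nest; if a hard push holds its rear down and its nose up, easing off for a moment lets it tip.
- nest (a point): Middle of the nest floor (fixture x 0, y -106, z 18 mm). The nest is 124 mm long, from the lip at y -44 to an end stop at y -168 mm (14 mm thick, top z 44 mm).
- boss (a point): Centre of the top of the nut boss (fixture x 0, y -144, z 154 mm) on the vertical spindle axis. The boss is 44 mm in diameter, z 106 to 154 mm, held by an arm 34 mm wide, z 112 to 142 mm, that comes over the nest from a 44 mm square column behind the fence (x 62 to 106 mm).
- handle_grip (a point): Grip point of the hold-down's handle, on the spindle axis: a black upright bar 68 long, 18 thick, 34 mm tall, red band near one end, on an 18 mm diameter spindle. The point is 12 mm below the bar's top, 196 mm above the bench at spindle 0, and moves up and down with the screw. The point's y axis runs along the bar's length, x across its thickness. At least 12 mm is free under the bar.
- spindle (a joint): Turn of spindle and handle, rad, growing counter-clockwise from above, -2.15 to 3.15. They rise 3.82 mm per rad (24 mm a turn). At 0 the bar lies along fixture y and the foot, 70 mm above the bench, just touches a seated block's top. Starts at -1.85 to -1.0, blocking the block's way; at 1.0 or more the block passes freely. Friction 0.1 N m; stays where left.
- foot (a joint): How far the spring foot (brass disc, diameter 20 mm, at the spindle's lower end) is pressed up into the spindle, m: 0 free, 0.008 fully in, half-way 0.004. Spring 1.6 N/mm, about 2 N preload. On a seated block it is pressed in 3.82 mm per rad that spindle is below 0 (half-way at about -1.05).
- work_center (a point): Centre of the work block: pale brick in a dark steel tray, 90 (x) by 120 (y) by 44 mm, a steel bar 20 wide, 112 long standing 8 mm proud along its top: 52 mm tall, 0.6 to 0.9 kg. The point is 26 mm above its underside. Starts on the infeed, 20 to 50 mm short of the fence, yaw within 0.12 rad of the fixture's. Seated: fixture x 0, y -104 to -108, z 44 mm. Slides with 1.5 to 5 N.
- tool_blank: Bystander, leave alone: spare steel tool blank, bar 18 x 18 x 110 mm, on the table just in front of the nest. Origin at the middle of its underside.
- flux_jar: Bystander, leave alone: closed flux jar, diameter 56, 70 mm tall, blue cap, on the table behind the back fence. Origin at the middle of its underside.
- wire_brush: Bystander, leave alone: wire brush lying on the table on the robot's right.
- hammer: Bystander, leave alone: hammer lying on the table on the robot's left.
- filler_rods: Bystander, leave alone: bundle of brass filler rods, 360 mm long, 8 mm high, lying on the table behind the fixture. Origin at the middle of its underside.
- tip_tray: Bystander, leave alone: grey divided tray 90 x 120 x 25 mm on the right. Origin at the middle of its underside.
- spare_brick: Bystander, leave alone: loose pale brick 100 x 110 x 62 mm on the left. Origin at the middle of its underside.

How it is judged:
By the outcome, as a careful person would: the job done as asked, in the order asked, and still so for the second after the job is handed in, with the robot touching nothing.
It also fails if it takes over 72 s, if anything falls off the work surface, if the arm or the gripper's body presses on something with over 40 N, if the wrist force passes 120 N, or if a joint passes its speed limit or range.

## Robot

A 6-joint arm with a two-finger parallel gripper is mounted at the origin on the work surface. World frame = base frame: x ahead of the robot, y to its left, z up, the work surface at z = 0. Lengths are in mm, angles in degrees, forces in N, time in s.
With the tool pointing down it reaches from about 375 to 750 mm from the base axis. Payload 9 kg.
Tool frame: the origin (TCP) lies between the finger pads; the fingertips stand ctrl.tip_extent ahead of it and the grasp point (between the pads) lies 8 mm behind it (ctrl.tip_extent is the distance from the TCP to the fingertips, in mm); z points along the fingers, y is the line along which they close (so a half turn about z gives the same grasp; the last joint's range is limited). The gripper opens to 85 mm and grips with 20 to 120 N. Pads are 22 mm wide; open, the fingers measure 114 mm over their backs; the gripper's body (76 mm by 85 mm) begins 54 mm behind the grasp point. The pads swing forward as they close: fully open they stand 13 mm farther back than shut.
Start: joints at [61.209, 5.964, 5.575, 89.605, 0, 77.527], TCP at [168.583, 575.861, 242.331] pointing down, gripper open.
Joint ranges: [-171.21, 171.21], [-48.23, 106.86], [-62.78, 66.21], [-105.2, 120.99], [-86.42, 89.51], [-180, 180]. Speed limits (degrees/s): [127.2, 127.2, 147.25, 180, 180, 180].

## Interface

Orientations are given as [roll, pitch, yaw] about the fixed x, y, z axes, in that order (R = Rz(yaw) Ry(pitch) Rx(roll)).
In Python, from station import ctrl gives the robot as it stands.
- The arm moves only by the tool servo_tool, never from a script. Its argument "moves" is a list of rows, each an object with "linear": the shift along the tool's x, y, z in cm, a list of three; "rotation": the turn, a rotation vector about the tool's x, y, z in rad, a list of three. In form: [{"linear": [x, y, z], "rotation": [wx, wy, wz]}, ...]. A call has 1 to 8 rows; each row is the pose to reach, as a shift and turn from the pose commanded when the call began, along the tool's axes at that moment; what a row does not reach only later rows make up. A row lasts 1/10 s, in which the tool goes at most 50 mm and 8.59 degrees, less where a joint would pass 70% of its speed; a pose out of reach is approached as far as the arm can. A call with a gripper value outside its range is refused whole. "fingers" is the gripper's target within -1 to 1 (shut at 1, half-way at 0, fully open at -1), set as the call begins (left out, the last holds). The fingers move at their own pace and stop on an object; "force" is the grip in N (left out, the last holds). Time passes only in rows, so rows that repeat a pose let the fingers close. It gives the time, the measured TCP pose, the force, the opening and the grip force at its end, in the units of the state.
- ctrl.observe(): the state, without advancing time (a new reading comes with each control period).
- ctrl.capture(name): name is "side" or "top" or "wrist"; returns the picture (384x512x3 uint8, red, green, blue); there is no depth.
- ctrl.camera_params(name): a dict with "mtx" (3x3 intrinsics, pixels), "R" (3x3) and "t" (3): a world point X has camera coordinates R X + t. Camera axes: x right, y down, z forward; pixel columns grow to the right and rows downward; lengths in mm; the calibration is good to about 2 mm. A picture is of the moment at which its call begins: read the wrist's pose just before it. camera_params takes no time and is no camera call; for the wrist camera it gives the pose at the moment of the call.
- ctrl.hand_in(): hands the job in; it is judged then, once.
The state is a dict: "clock": time; "joint_positions": joint angles; "dq": joint speeds; "joint_efforts": joint torques, N m; "ee_pos": TCP position; "ee_rot": TCP orientation; "wrist_force": force on the tool from outside, world axes, zero at the start; "torque": the same for the moment, N m; "gripper_width": opening from 0.0 (shut) to 1.0 (fully open); "grasp_force": force on a finger pad.
Only numpy, scipy, OpenCV 4.12 (cv2) and the standard library are available. Lean on these libraries where they do the work, as an engineer would, in place of code of your own. Each camera call takes 0.05 s, during which the arm holds its last target. There are 200 camera calls.

## Working session

There is one attempt and no reset: what is moved stays moved. The work goes in short steps, Python scripts to look and compute and a tool call to move; the robot and the scene stay as the last step left them, time stands still between calls to the robot, and variables do not carry over. Pictures are saved under pics/ and viewed, at most 10 in all, crops included, and the job is handed in when it is done.

Besides the shell and the picture viewer there is one more tool, called after ">>>" by a JSON object that holds its "op" and its "data", one argument or row to a line. servo_tool: Moves the arm, as the interface text tells. Its arguments: {"type":"object","properties":{"moves":{"type":"array"},"fingers":{"type":"number"},"force":{"type":"number"}},"required":["moves"]}

```bash
mkdir -p pics; python3 - <<'E'
from station import ctrl
import cv2
print(ctrl.observe(), ctrl.tip_extent)
for n in ("top","side"):
    im=ctrl.capture(n); cv2.imwrite(f"pics/{n}0.png",cv2.resize(im[:,:,::-1],(800,600),interpolation=cv2.INTER_CUBIC))
    print(n,ctrl.camera_params(n))
E
```

```text
{'clock': 0.0, 'joint_positions': array([ 6.12097979e+01,  5.99881540e+00,  5.52648493e+00,  8.96047315e+01,
       -8.98195423e-04,  7.75262884e+01]), 'dq': array([-0.01538233,  0.04573545,  0.04091006, -0.15746519, -0.02968059,
       -0.07935699]), 'joint_efforts': array([-2.56646999e-04, -5.56937170e+01,  5.03642106e+01,  1.73668616e-02,
       -3.67171588e-04,  1.38432719e-05]), 'ee_pos': array([168.40573247, 575.54435671, 241.51478901]), 'ee_rot': array([-1.79924563e+02, -1.57677430e-02,  1.63683500e+02]), 'wrist_force': array([ 0.4053543 , -0.51302159, -0.68111005]), 'torque': array([-0.03898647, -0.02152854, -0.00019045]), 'grasp_force': 0.0, 'gripper_width': 0.9979290144583923} 11.0
top {'mtx': array([[393.07137863,   0.        , 251.52523545],
       [  0.        , 393.07137863, 192.87471862],
       [  0.        ,   0.        ,   1.        ]]), 'R': array([[ 0.00925171, -0.99975489,  0.02011406],
       [-0.99063768, -0.01190347, -0.13599744],
       [ 0.13620353, -0.01866754, -0.99050498]]), 't': array([ -12.20434168,  566.53245412, 1176.17933268])}
side {'mtx': array([[437.11594356,   0.        , 253.96493098],
       [  0.        , 437.11594356, 191.44864921],
       [  0.        ,   0.        ,   1.        ]]), 'R': array([[ 0.79702606, -0.60361838,  0.01985711],
       [-0.32776795, -0.45993718, -0.82524297],
       [ 0.50726485,  0.65123163, -0.56442868]]), 't': array([-444.54723002,  277.83782938, 1217.65089019])}
```

View pics/top0.png

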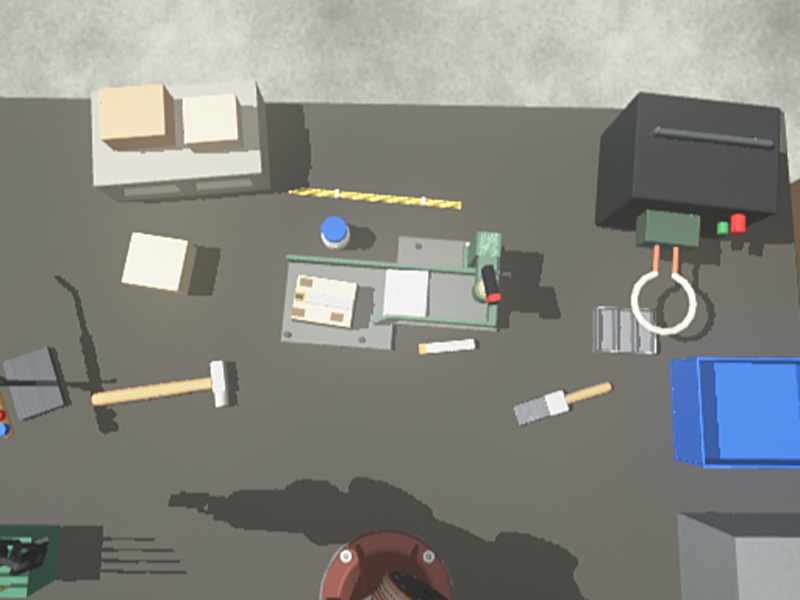

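View pics/side0.png

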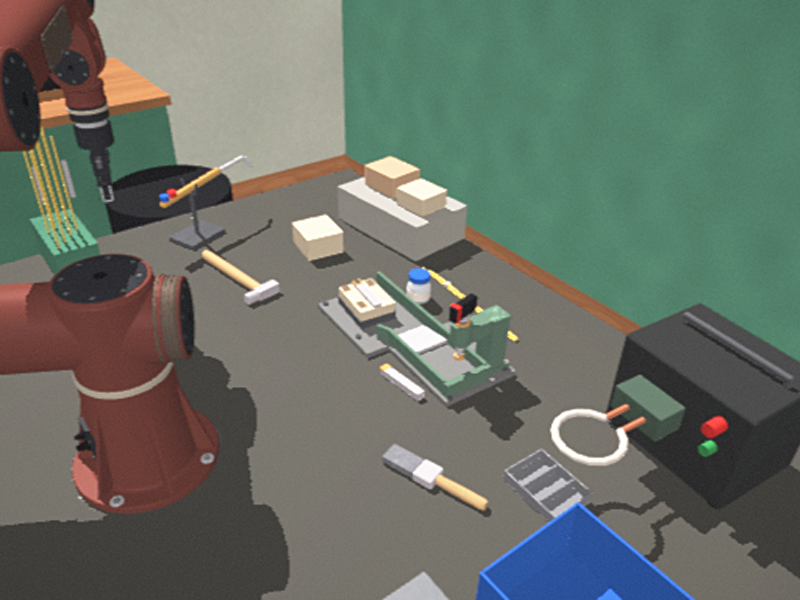

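The top view shows the fixture at (280–500, 235–350), with the block at about (325, 301) and the handle at about (490, 284), red end toward the robot. I'll zoom in on the same region to pick points.

```bash
python3 - <<'E'
from station import ctrl
import cv2
im=ctrl.capture("top")[:,:,::-1]; cv2.imwrite("pics/c1.png",cv2.resize(im[140:236,175:330],None,fx=5,fy=5,interpolation=cv2.INTER_CUBIC))
E
```

```text
(no output)
```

View pics/c1.png

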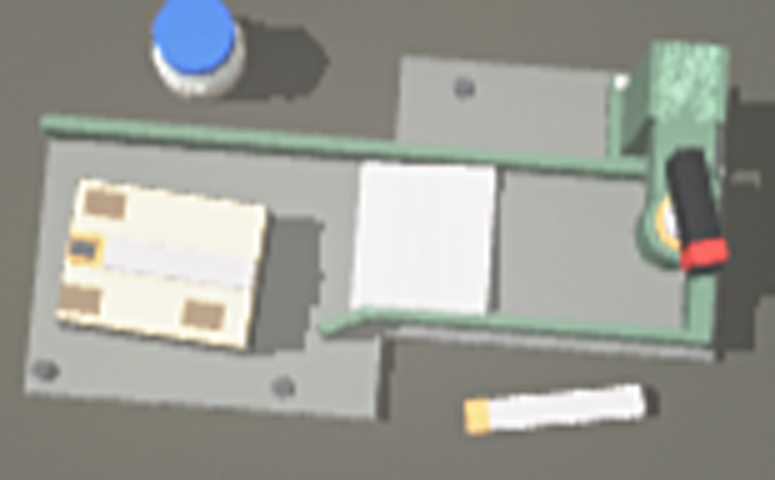

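```bash
cat > h.py <<'E'
import numpy as np
from scipy.optimize import least_squares
from station import ctrl
P=ctrl.camera_params("top")
def proj(X,P=P):
    c=np.atleast_2d(X)@P["R"].T+P["t"]; u=c@P["mtx"].T; return u[:,:2]/u[:,2:]
def back(uv,z,P=P):
    d=P["R"].T@np.linalg.solve(P["mtx"],[*uv,1]); o=-P["R"].T@P["t"]; return o+d*(z-o[2])/d[2]
def raw(p): return (np.array(p,float)+.5)/5-.5+[175,140]
def rot(a): return np.array([[np.cos(a),-np.sin(a)],[np.sin(a),np.cos(a)]])
def place(q,F):
    F=np.atleast_2d(np.array(F,float)); return np.c_[F[:,:2]@rot(q[2]).T+q[:2],F[:,2]]
def tofix(q,X): return (np.array(X)[...,:2]-q[:2])@rot(q[2])
E
python3 - <<'E'
from h import *
F=[(-115,240,12),(-115,40,12),(55,240,46),(47,240,46),(-47,30,46),(47,-44,26),(-47,-44,46),(-55,-182,46)]
U=[raw(p) for p in [(24,392),(378,419),(42,116),(42,130),(365,308),(497,167),(490,313),(713,342)]]
f=lambda q:(proj(place(q,F))-U).ravel()
s=least_squares(f,[500,0,0],loss='soft_l1'); q=s.x; print(q,np.degrees(q[2]),f(q).reshape(-1,2).round(1).tolist())
hc=[back(raw(p),z) for p,z in [((685,150),203),((712,247),203),((668,158),203),((683,255),203),((706,152),203)]]
for p in hc: print("h",p.round(0),tofix(q,p).round(1))
bc=[back(raw(p),56) for p in [(80,179),(268,204),(248,350),(57,322)]]
for p in bc: print("b",p.round(0),tofix(q,p).round(1))
print("boss",place(q,[0,-144,154]),"cam",-P["R"].T@P["t"])
np.save("q.npy",q)
E
```

```text
[ 5.87056391e+02 -2.97773149e+01 -6.09405014e-02] -3.4916335319354825 [[0.3, 0.5], [-6.6, -0.3], [0.1, 0.1], [-0.1, -0.1], [0.9, -0.7], [-0.0, 0.4], [-0.0, 0.0], [0.1, 0.1]]
h [ 609. -165.  203.] [  30.5 -133.3]
h [ 557. -179.  203.] [ -21.3 -150.4]
h [ 605. -155.  203.] [  25.5 -124.4]
h [ 552. -163.  203.] [ -26.7 -135.1]
h [ 608. -176.  203.] [  30.3 -144.7]
b [616. 181.  56.] [ 16. 212.]
b [602.  66.  56.] [ 9.  96.3]
b [512.  76.  56.] [-81.2 101.4]
b [528. 192.  56.] [-72.5 217.8]
boss [[ 578.28638988 -173.51000798  154.        ]] cam [ 401.14152311   16.49872661 1242.30393246]
```

```bash
cat > plan.py <<'E'
import sys; from h import *
# usage: plan.py x y z yaw  -> move from measured pose (tool taken as straight down)
t=list(map(float,sys.argv[1:5])); o=ctrl.observe(); p=o["ee_pos"]; y=np.radians(o["ee_rot"][2])
d=np.array(t[:3])-p; c,s=np.cos(y),np.sin(y)
L=np.array([c*d[0]+s*d[1], s*d[0]-c*d[1], -d[2]])/10
dy=(t[3]-np.degrees(y)+180)%360-180
print("lin cm",L.round(2),"rotz",round(-np.radians(dy),3),"rows",round(max(np.linalg.norm(d)/50,abs(dy)/8.59),1),"j",o["joint_positions"].round(1),"F",o["wrist_force"].round(1),"p",p.round(1),"rpy",o["ee_rot"].round(1),"t",round(o["clock"],2))
E
python3 plan.py 578 -173 300 5.5
python3 - <<'E'
from h import *
from scipy.spatial.transform import Rotation as R
w=ctrl.camera_params("wrist"); o=ctrl.observe()
T=R.from_euler('xyz',o["ee_rot"],degrees=True).as_matrix()
print(w["mtx"],"cam pos in tool",T.T@(-w["R"].T@w["t"]-o["ee_pos"]),"\n",w["R"]@T)
E
```

```text
lin cm [-60.34 -60.34  -5.83] rotz 2.761 rows 18.4 j [61.2  6.   5.5 89.6 -0.  77.5] F [ 0.2  0.7 -0.3] p [168.4 575.6 241.7] rpy [-179.9   -0.   163.7] t 0.15
[[337.05027131   0.         260.88276617]
 [  0.         337.05027131 187.05459275]
 [  0.           0.           1.        ]] cam pos in tool [  76.28119448    1.65074411 -131.93847491] 
 [[ 4.19040756e-04  9.99999419e-01 -9.93317214e-04]
 [-9.53983387e-01  1.01902430e-04 -2.99859445e-01]
 [-2.99859170e-01  1.07326145e-03  9.53982875e-01]]
```

>>> {"op": "servo_tool", "data": {
  "moves": [
    {"linear": [-60.3, -60.3, -5.8], "rotation": [0, 0, 2.76]},
    {"linear": [-60.3, -60.3, -5.8], "rotation": [0, 0, 2.76]},
    {"linear": [-60.3, -60.3, -5.8], "rotation": [0, 0, 2.76]},
    {"linear": [-60.3, -60.3, -5.8], "rotation": [0, 0, 2.76]},
    {"linear": [-60.3, -60.3, -5.8], "rotation": [0, 0, 2.76]},
    {"linear": [-60.3, -60.3, -5.8], "rotation": [0, 0, 2.76]},
    {"linear": [-60.3, -60.3, -5.8], "rotation": [0, 0, 2.76]},
    {"linear": [-60.3, -60.3, -5.8], "rotation": [0, 0, 2.76]}
  ]
}}

```text
clock: 0.95
ee_pos: [360.5, 223.9, 269.6]
ee_rot: [180.0, -0.0, 94.6]
wrist_force: [1.1, 0.6, 0.4]
gripper_width: 1.006
grasp_force: 0.0
```

```bash
python3 plan.py 578 -173 300 5.5
```

```text
lin cm [-41.31  18.5   -3.04] rotz 1.555 rows 10.4 j [ 14.1 -24.5 -19.1  95.4   0.   99.5] F [1.1 0.6 0.4] p [360.5 223.9 269.6] rpy [180.   -0.   94.6] t 0.95
```

>>> {"op": "servo_tool", "data": {
  "moves": [
    {"linear": [-41.3, 18.5, -3.0], "rotation": [0, 0, 1.55]},
    {"linear": [-41.3, 18.5, -3.0], "rotation": [0, 0, 1.55]},
    {"linear": [-41.3, 18.5, -3.0], "rotation": [0, 0, 1.55]},
    {"linear": [-41.3, 18.5, -3.0], "rotation": [0, 0, 1.55]},
    {"linear": [-41.3, 18.5, -3.0], "rotation": [0, 0, 1.55]},
    {"linear": [-41.3, 18.5, -3.0], "rotation": [0, 0, 1.55]},
    {"linear": [-41.3, 18.5, -3.0], "rotation": [0, 0, 1.55]},
    {"linear": [-41.3, 18.5, -3.0], "rotation": [0, 0, 1.55]}
  ]
}}

```text
clock: 1.75
ee_pos: [554.5, -125.2, 295.7]
ee_rot: [-180.0, -0.0, 25.8]
wrist_force: [0.2, 1.7, 0.3]
gripper_width: 0.999
grasp_force: 0.0
```

```bash
python3 plan.py 578 -173 300 5.5
```

```text
lin cm [ 0.03  5.32 -0.43] rotz 0.354 rows 2.4 j [-25.9   1.6   6.6  95.    0.  128.3] F [0.2 1.7 0.3] p [ 554.5 -125.2  295.7] rpy [-180.    -0.    25.8] t 1.75
```

>>> {"op": "servo_tool", "data": {
  "moves": [
    {"linear": [0, 5.3, -0.4], "rotation": [0, 0, 0.354]},
    {"linear": [0, 5.3, -0.4], "rotation": [0, 0, 0.354]},
    {"linear": [0, 5.3, -0.4], "rotation": [0, 0, 0.354]},
    {"linear": [0, 5.3, -0.4], "rotation": [0, 0, 0.354]},
    {"linear": [0, 5.3, -0.4], "rotation": [0, 0, 0.354]}
  ]
}}

```text
clock: 2.25
ee_pos: [577.2, -170.5, 299.7]
ee_rot: [-180.0, 0.0, 6.0]
wrist_force: [0.5, -0.7, -0.0]
gripper_width: 1.001
grasp_force: 0.0
```

```bash
python3 - <<'E'
from h import *
import cv2,pickle
w=ctrl.camera_params("wrist"); print(ctrl.observe()["ee_pos"])
im=ctrl.capture("wrist"); cv2.imwrite("pics/w1.png",cv2.resize(im[:,:,::-1],(768,576),interpolation=cv2.INTER_CUBIC))
pickle.dump(w,open("w1.pkl","wb"))
q=np.load("q.npy"); print((proj(place(q,[(0,-144,203),(0,-144,154),(47,-44,46),(-47,-44,46),(-55,-182,46)]),w)*1.5).round())
E
```

```text
[ 577.24614943 -170.52590295  299.72850996]
[[401. 291.]
 [400. 263.]
 [274. 142.]
 [263. 263.]
 [432. 300.]]
```

View pics/w1.png

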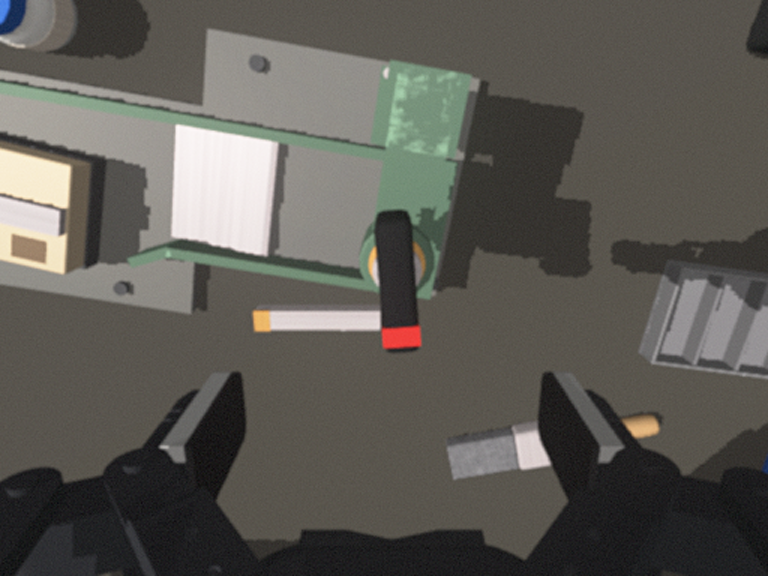

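The wrist view shows the handle bar with its red end corners at (384,350) and (420,346) and its far end near (393,212). The boss is centred near (397,258). I'll fit the axis and bar angle from these.

```bash
python3 - <<'E'
from h import *
import pickle
w=pickle.load(open("w1.pkl","rb")); q=np.load("q.npy")
U=(np.array([(383.5,350),(420.5,346.5),(377,212),(410,211.5)])+.5)/1.5-.5
def f(p):
    a=p[2]; e=np.array([np.cos(a),np.sin(a)]); n=np.array([-e[1],e[0]]); s=a-np.pi/2-q[2]; zt=208+3.82*s
    X=[[*(p[:2]-34*e+9*n),zt],[*(p[:2]-34*e-9*n),zt],[*(p[:2]+34*e+9*n),zt-34],[*(p[:2]+34*e-9*n),zt-34]]
    return (proj(X,w)-U).ravel()
r=least_squares(f,[578,-173,.1]); p=r.x
print(p[:2],np.degrees(p[2]),"spindle",p[2]-np.pi/2-q[2],f(p).reshape(-1,2).round(1).tolist(), "top-cam boss",place(q,[0,-144,0])[0])
print("boss wrist",back((np.array([397.,258])+.5)/1.5-.5,154,w))
E
python3 plan.py 578.5 -172.5 230 5
```

```text
[ 579.14049734 -171.82901978] 9.774456399896321 spindle -1.3392593786187614 [[0.4, 3.2], [-0.1, 4.1], [-0.6, -2.9], [0.4, -4.1]] top-cam boss [ 578.28638988 -173.51000798    0.        ]
boss wrist [ 581.39815579 -171.55676158  154.        ]
lin cm [0.1  0.22 6.99] rotz 0.018 rows 1.4 j [-28.9   7.6  13.4  95.8   0.  145.1] F [ 0.2  0.3 -0.4] p [ 577.3 -170.4  299.9] rpy [-180.   -0.    6.] t 2.3
```

>>> {"op": "servo_tool", "data": {
  "moves": [
    {"linear": [0.15, 0.23, 4], "rotation": [0, 0, -0.066]},
    {"linear": [0.15, 0.23, 8], "rotation": [0, 0, -0.066]},
    {"linear": [0.15, 0.23, 11.8], "rotation": [0, 0, -0.066]},
    {"linear": [0.15, 0.23, 11.8], "rotation": [0, 0, -0.066]},
    {"linear": [0.15, 0.23, 11.8], "rotation": [0, 0, -0.066]}
  ]
}}

```text
clock: 2.8
ee_pos: [578.9, -172.5, 182.8]
ee_rot: [-180.0, 0.0, 9.7]
wrist_force: [-0.1, -0.3, 1.4]
gripper_width: 1.0
grasp_force: 0.0
```

>>> {"op": "servo_tool", "data": {
  "moves": [
    {"linear": [0, 0, 0], "rotation": [0, 0, 0]},
    {"linear": [0, 0, 0], "rotation": [0, 0, 0]},
    {"linear": [0, 0, 0], "rotation": [0, 0, 0]},
    {"linear": [0, 0, 0], "rotation": [0, 0, 0]},
    {"linear": [0, 0, 0], "rotation": [0, 0, 0]},
    {"linear": [0, 0, 0], "rotation": [0, 0, 0]},
    {"linear": [0, 0, 0], "rotation": [0, 0, 0]},
    {"linear": [0, 0, 0], "rotation": [0, 0, 0]}
  ],
  "fingers": 1,
  "force": 30
}}

```text
clock: 3.6
ee_pos: [579.3, -173.0, 182.5]
ee_rot: [180.0, -0.1, 9.7]
wrist_force: [-0.4, 0.6, 5.2]
gripper_width: 0.207
grasp_force: 33.3
```

```bash
python3 plan.py 579 -172.5 182 9.8; python3 -c "
from h import *;o=ctrl.observe();print(o['torque'],o['gripper_width'],o['grasp_force'])"
```

```text
lin cm [-0.03 -0.05  0.05] rotz -0.002 rows 0.0 j [-2.900e+01  6.500e+00 -1.000e-01  8.340e+01  0.000e+00  1.413e+02] F [-0.4  0.6  5.2] p [ 579.3 -173.   182.5] rpy [ 1.8e+02 -1.0e-01  9.7e+00] t 3.6
[ 0.14196051  0.07247677 -0.08720386] 0.2074145701551841 33.32108974456787
```

>>> {"op": "servo_tool", "data": {
  "moves": [
    {"linear": [0, 0, -0.05], "rotation": [0, 0, -0.13]},
    {"linear": [0, 0, -0.1], "rotation": [0, 0, -0.26]},
    {"linear": [0, 0, -0.15], "rotation": [0, 0, -0.39]},
    {"linear": [0, 0, -0.2], "rotation": [0, 0, -0.52]},
    {"linear": [0, 0, -0.25], "rotation": [0, 0, -0.65]},
    {"linear": [0, 0, -0.3], "rotation": [0, 0, -0.78]},
    {"linear": [0, 0, -0.34], "rotation": [0, 0, -0.9]},
    {"linear": [0, 0, -0.34], "rotation": [0, 0, -0.9]}
  ]
}}

```text
clock: 4.4
ee_pos: [578.6, -171.9, 185.9]
ee_rot: [-179.9, -0.1, 61.5]
wrist_force: [-4.6, 5.0, 8.9]
gripper_width: 0.21
grasp_force: 34.0
```

>>> {"op": "servo_tool", "data": {
  "moves": [
    {"linear": [0.04, -0.08, -0.1], "rotation": [0, 0, -0.13]},
    {"linear": [0.04, -0.08, -0.15], "rotation": [0, 0, -0.26]},
    {"linear": [0.04, -0.08, -0.2], "rotation": [0, 0, -0.39]},
    {"linear": [0.04, -0.08, -0.25], "rotation": [0, 0, -0.52]},
    {"linear": [0.04, -0.08, -0.3], "rotation": [0, 0, -0.65]},
    {"linear": [0.04, -0.08, -0.35], "rotation": [0, 0, -0.78]},
    {"linear": [0.04, -0.08, -0.39], "rotation": [0, 0, -0.9]},
    {"linear": [0.04, -0.08, -0.39], "rotation": [0, 0, -0.9]}
  ]
}}

```text
clock: 5.2
ee_pos: [577.3, -171.7, 189.4]
ee_rot: [-179.9, -0.1, 113.0]
wrist_force: [-8.4, 1.6, 7.7]
gripper_width: 0.204
grasp_force: 33.9
```

>>> {"op": "servo_tool", "data": {
  "moves": [
    {"linear": [0, 0, -0.05], "rotation": [0, 0, -0.13]},
    {"linear": [0, 0, -0.1], "rotation": [0, 0, -0.26]},
    {"linear": [0, 0, -0.15], "rotation": [0, 0, -0.39]},
    {"linear": [0, 0, -0.2], "rotation": [0, 0, -0.52]},
    {"linear": [0, 0, -0.25], "rotation": [0, 0, -0.65]},
    {"linear": [0, 0, -0.3], "rotation": [0, 0, -0.78]},
    {"linear": [0, 0, -0.34], "rotation": [0, 0, -0.9]},
    {"linear": [0, 0, -0.34], "rotation": [0, 0, -0.9]}
  ]
}}

```text
clock: 6.0
ee_pos: [576.6, -172.6, 192.8]
ee_rot: [-179.9, -0.2, 164.6]
wrist_force: [-11.6, -2.7, 8.9]
gripper_width: 0.208
grasp_force: 33.8
```

>>> {"op": "servo_tool", "data": {
  "moves": [
    {"linear": [0, 0, 0], "rotation": [0, 0, 0]},
    {"linear": [0, 0, 0], "rotation": [0, 0, 0]},
    {"linear": [0, 0, 0], "rotation": [0, 0, 0]},
    {"linear": [0, 0, 0], "rotation": [0, 0, 0]},
    {"linear": [0, 0, 0], "rotation": [0, 0, 0]},
    {"linear": [0, 0, -2], "rotation": [0, 0, 0]},
    {"linear": [0, 0, -5], "rotation": [0, 0, 0]},
    {"linear": [0, 0, -7], "rotation": [0, 0, 0]}
  ],
  "fingers": -1
}}

```text
clock: 6.8
ee_pos: [578.8, -172.1, 264.4]
ee_rot: [-180.0, 0.1, 164.4]
wrist_force: [-0.2, -0.5, -0.1]
gripper_width: 1.0
grasp_force: 0.0
```

```bash
python3 - <<'E'
from h import *
q=np.load("q.npy"); print(place(q,[(-108,157,0),(-54,157,0),(0,250,0),(0,-33,0)]).round(1),ctrl.observe()["gripper_width"])
E
python3 plan.py 488.8 133.5 250 176.5
```

```text
[[488.8 133.5   0. ]
 [542.7 130.2   0. ]
 [602.3 219.8   0. ]
 [585.  -62.7   0. ]] 1.0004071796401033
lin cm [16.9  27.01  1.44] rotz -0.212 rows 6.4 j [-29.    6.9   8.9  91.9   0.  -13.3] F [-0.2 -0.5 -0.1] p [ 578.8 -172.1  264.4] rpy [-1.800e+02  1.000e-01  1.644e+02] t 6.8
```

>>> {"op": "servo_tool", "data": {
  "moves": [
    {"linear": [16.9, 27.0, 1.4], "rotation": [0, 0, -0.212]},
    {"linear": [16.9, 27.0, 1.4], "rotation": [0, 0, -0.212]},
    {"linear": [16.9, 27.0, 1.4], "rotation": [0, 0, -0.212]},
    {"linear": [16.9, 27.0, 1.4], "rotation": [0, 0, -0.212]},
    {"linear": [16.9, 27.0, 1.4], "rotation": [0, 0, -0.212]},
    {"linear": [16.9, 27.0, 1.4], "rotation": [0, 0, -0.212]},
    {"linear": [16.9, 27.0, 1.4], "rotation": [0, 0, -0.212]},
    {"linear": [16.9, 27.0, 1.4], "rotation": [0, 0, -0.212]}
  ],
  "fingers": 0
}}

```text
clock: 7.6
ee_pos: [487.7, 135.9, 248.8]
ee_rot: [180.0, 0.0, 176.7]
wrist_force: [-0.2, -0.6, -0.6]
gripper_width: 0.503
grasp_force: 0.0
```

```bash
python3 plan.py 488.8 133.5 32 176.5; python3 - <<'E'
from h import *
import cv2,pickle
w=ctrl.camera_params("wrist"); print(ctrl.observe()["ee_pos"])
im=ctrl.capture("wrist"); cv2.imwrite("pics/w2.png",cv2.resize(im[:,:,::-1],(768,576),interpolation=cv2.INTER_CUBIC))
pickle.dump(w,open("w2.pkl","wb"))
E
```

```text
lin cm [-0.13 -0.23 21.68] rotz 0.004 rows 4.3 j [  0.7 -10.4  -9.7  90.6   0.    4. ] F [-0.2 -0.6 -0.6] p [487.7 135.9 248.8] rpy [180.    0.  176.7] t 7.6
[487.67332202 135.88530292 248.80592795]
```

View pics/w2.png

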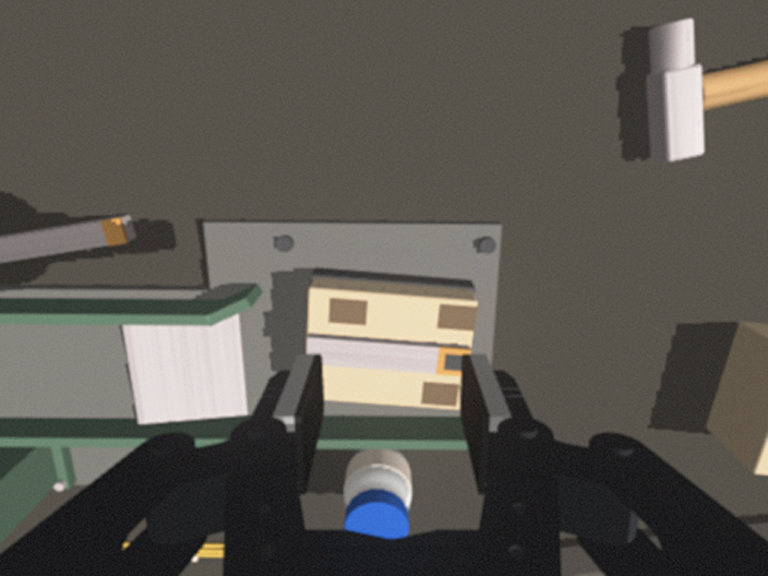

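The near top edge of the block runs from (309,287) to (476,302). The infeed plate's near corners are at (205,222) and (500,225). The fingers stand well clear on the robot side.

```bash
python3 - <<'E'
from h import *
import pickle
w=pickle.load(open("w2.pkl","rb")); q=np.load("q.npy")
for n,p,z in [("plateR",(205,222),12),("plateL",(500,225),12),("nearR",(309,287),56),("nearL",(476,302),56),("fenceL",(466,418),46),("lip",(140,423),26)]:
    X=back((np.array(p)+.5)/1.5-.5,z,w); print(n,X.round(1),tofix(q,X).round(1))
E
```

```text
plateR [474.6   0.9  12. ] [-114.1   23.8]
plateL [489.2 218.1  12. ] [-112.8  241.4]
nearR [515.2  80.4  56. ] [-78.5 105.6]
nearL [532.4 193.   56. ] [-68.1 219.1]
fenceL [629.3 186.4  46. ] [ 29.  218.4]
lip [631.9 -73.4  26. ] [ 47.4 -40.9]
```

>>> {"op": "servo_tool", "data": {
  "moves": [
    {"linear": [0, -0.2, 5], "rotation": [0, 0, 0]},
    {"linear": [0, -0.2, 10], "rotation": [0, 0, 0]},
    {"linear": [0, -0.2, 15], "rotation": [0, 0, 0]},
    {"linear": [0, -0.2, 19], "rotation": [0, 0, 0]},
    {"linear": [0, -0.2, 21.5], "rotation": [0, 0, 0]},
    {"linear": [0, -0.2, 21.5], "rotation": [0, 0, 0]}
  ]
}}

```text
clock: 8.25
ee_pos: [485.9, 130.2, 29.8]
ee_rot: [-180.0, -0.4, 176.4]
wrist_force: [-0.6, 0.6, 0.2]
gripper_width: 0.498
grasp_force: 0.0
```

>>> {"op": "servo_tool", "data": {
  "moves": [
    {"linear": [-0.7, 0, 0], "rotation": [0, 0, 0]},
    {"linear": [-1.4, 0, 0], "rotation": [0, 0, 0]},
    {"linear": [-2, 0, 0], "rotation": [0, 0, 0]},
    {"linear": [-2.5, 0, 0], "rotation": [0, 0, 0]},
    {"linear": [-3, 0, 0], "rotation": [0, 0, 0]},
    {"linear": [-3.5, 0, 0], "rotation": [0, 0, 0]},
    {"linear": [-4, 0, 0], "rotation": [0, 0, 0]},
    {"linear": [-4.2, 0, 0], "rotation": [0, 0, 0]}
  ]
}}

```text
clock: 9.05
ee_pos: [530.8, 128.9, 33.6]
ee_rot: [180.0, 0.0, 176.5]
wrist_force: [-2.4, 0.0, 1.4]
gripper_width: 0.504
grasp_force: 1.5
```

>>> {"op": "servo_tool", "data": {
  "moves": [
    {"linear": [-0.3, 0, 0], "rotation": [0, 0, 0]},
    {"linear": [-0.6, 0, 0], "rotation": [0, 0, 0]},
    {"linear": [-0.8, 0, 0], "rotation": [0, 0, 0]},
    {"linear": [-0.8, 0, 0], "rotation": [0, 0, 0]}
  ]
}}

```text
clock: 9.45
ee_pos: [538.8, 128.4, 33.6]
ee_rot: [180.0, 0.0, 176.5]
wrist_force: [0.1, -0.2, 0.7]
gripper_width: 0.499
grasp_force: 0.2
```

>>> {"op": "servo_tool", "data": {
  "moves": [
    {"linear": [-0.2, 0, 0], "rotation": [0, 0, 0]},
    {"linear": [-0.4, 0, 0], "rotation": [0, 0, 0]},
    {"linear": [-0.4, 0, 0], "rotation": [0, 0, 0]}
  ]
}}

```text
clock: 9.75
ee_pos: [542.7, 128.1, 33.6]
ee_rot: [180.0, 0.0, 176.5]
wrist_force: [-1.3, -0.1, -0.7]
gripper_width: 0.506
grasp_force: 0.4
```

>>> {"op": "servo_tool", "data": {
  "moves": [
    {"linear": [-0.15, 0, 0], "rotation": [0, 0, 0]},
    {"linear": [-0.3, 0, 0], "rotation": [0, 0, 0]},
    {"linear": [-0.3, 0, 0], "rotation": [0, 0, 0]}
  ]
}}

```text
clock: 10.05
ee_pos: [542.9, 128.2, 33.0]
ee_rot: [-180.0, -0.3, 176.5]
wrist_force: [-13.2, 0.3, 6.5]
gripper_width: 0.503
grasp_force: 6.7
```

>>> {"op": "servo_tool", "data": {
  "moves": [
    {"linear": [2, 0, 0], "rotation": [0, 0, 0]},
    {"linear": [2, 0, 0], "rotation": [0, 0, 0]},
    {"linear": [2, 0, -5], "rotation": [0, 0, 0]},
    {"linear": [2, 0, -10], "rotation": [0, 0, 0]},
    {"linear": [2, 0, -10], "rotation": [0, 0, 0]}
  ]
}}

```text
clock: 10.55
ee_pos: [530.1, 129.2, 141.6]
ee_rot: [180.0, 0.7, 176.5]
wrist_force: [1.6, 0.2, 0.3]
gripper_width: 0.497
grasp_force: 0.0
```

```bash
python3 - <<'E'
from h import *
q=np.load("q.npy"); print(place(q,[(1,252,0),(1,-37,0)]).round(1))
E
python3 plan.py 603.4 221.7 130 86.5
```

```text
[[603.4 221.7   0. ]
 [585.8 -66.8   0. ]]
lin cm [-6.75  9.68  1.16] rotz 1.571 rows 10.5 j [ -0.   -4.1 -15.1  78.3   0.    3.4] F [1.6 0.2 0.3] p [530.1 129.2 141.6] rpy [180.    0.7 176.5] t 10.55
```

>>> {"op": "servo_tool", "data": {
  "moves": [
    {"linear": [-7.2, 9.7, 0.2], "rotation": [0, 0, 1.571]},
    {"linear": [-7.2, 9.7, 0.2], "rotation": [0, 0, 1.571]},
    {"linear": [-7.2, 9.7, 0.2], "rotation": [0, 0, 1.571]},
    {"linear": [-7.2, 9.7, 0.2], "rotation": [0, 0, 1.571]},
    {"linear": [-7.2, 9.7, 0.2], "rotation": [0, 0, 1.571]},
    {"linear": [-7.2, 9.7, 0.2], "rotation": [0, 0, 1.571]},
    {"linear": [-7.2, 9.7, 0.2], "rotation": [0, 0, 1.571]},
    {"linear": [-7.2, 9.7, 0.2], "rotation": [0, 0, 1.571]}
  ]
}}

```text
clock: 11.35
ee_pos: [604.2, 221.7, 131.8]
ee_rot: [179.9, 0.0, 107.4]
wrist_force: [-0.8, -0.0, -0.2]
gripper_width: 0.499
grasp_force: 0.0
```

```bash
python3 plan.py 603.4 221.7 130 86.5
```

```text
lin cm [ 0.02 -0.07  0.18] rotz 0.365 rows 2.4 j [ 8.5 13.9  2.8 78.9  0.  81.1] F [-0.8 -0.  -0.2] p [604.2 221.7 131.8] rpy [179.9   0.  107.4] t 11.35
```

>>> {"op": "servo_tool", "data": {
  "moves": [
    {"linear": [0, -0.07, 0], "rotation": [0, 0, 0.365]},
    {"linear": [0, -0.07, 0], "rotation": [0, 0, 0.365]},
    {"linear": [0, -0.07, 4], "rotation": [0, 0, 0.365]},
    {"linear": [0, -0.07, 7], "rotation": [0, 0, 0.365]},
    {"linear": [0, -0.07, 8.9], "rotation": [0, 0, 0.365]},
    {"linear": [0, -0.07, 8.9], "rotation": [0, 0, 0.365]},
    {"linear": [0, -0.07, 8.9], "rotation": [0, 0, 0.365]}
  ]
}}

```text
clock: 12.05
ee_pos: [603.1, 221.5, 43.2]
ee_rot: [180.0, -0.0, 86.8]
wrist_force: [0.0, -0.9, -0.5]
gripper_width: 0.496
grasp_force: 0.0
```

```bash
python3 plan.py 603.4 221.7 43 86.5
```

```text
lin cm [0.02 0.03 0.02] rotz 0.006 rows 0.0 j [  8.5  16.5  -3.4  70.    0.  101.7] F [ 0.  -0.9 -0.5] p [603.1 221.5  43.2] rpy [180.   -0.   86.8] t 12.05
```

>>> {"op": "servo_tool", "data": {
  "moves": [
    {"linear": [-1.5, 0, 0], "rotation": [0, 0, 0.005]},
    {"linear": [-2.5, 0, 0], "rotation": [0, 0, 0.005]},
    {"linear": [-3.5, 0, 0], "rotation": [0, 0, 0.005]},
    {"linear": [-4.5, 0, 0], "rotation": [0, 0, 0.005]},
    {"linear": [-5.5, 0, 0], "rotation": [0, 0, 0.005]},
    {"linear": [-6.5, 0, 0], "rotation": [0, 0, 0.005]},
    {"linear": [-7.5, 0, 0], "rotation": [0, 0, 0.005]},
    {"linear": [-8, 0, 0], "rotation": [0, 0, 0.005]}
  ]
}}

```text
clock: 12.85
ee_pos: [598.0, 140.4, 42.5]
ee_rot: [-180.0, 0.0, 86.5]
wrist_force: [-0.1, 3.4, 2.2]
gripper_width: 0.504
grasp_force: 1.7
```

>>> {"op": "servo_tool", "data": {
  "moves": [
    {"linear": [-0.6, 0, 0], "rotation": [0, 0, 0]},
    {"linear": [-1.4, 0, 0], "rotation": [0, 0, 0]},
    {"linear": [-2.2, 0, 0], "rotation": [0, 0, 0]},
    {"linear": [-3, 0, 0], "rotation": [0, 0, 0]},
    {"linear": [-3.8, 0, 0], "rotation": [0, 0, 0]},
    {"linear": [-4.6, 0, 0], "rotation": [0, 0, 0]},
    {"linear": [-5.4, 0, 0], "rotation": [0, 0, 0]},
    {"linear": [-6, 0, 0], "rotation": [0, 0, 0]}
  ]
}}

```text
clock: 13.65
ee_pos: [594.3, 80.8, 42.4]
ee_rot: [-180.0, 0.0, 86.5]
wrist_force: [0.7, 3.7, -1.0]
gripper_width: 0.499
grasp_force: 1.5
```

```bash
python3 - <<'E'
from h import *
q=np.load("q.npy"); print(tofix(q,ctrl.observe()["ee_pos"]))
E
```

```text
[  0.46523553 110.83883913]
```

>>> {"op": "servo_tool", "data": {
  "moves": [
    {"linear": [-0.7, 0, 0], "rotation": [0, 0, 0]},
    {"linear": [-1.4, 0, 0], "rotation": [0, 0, 0]},
    {"linear": [-2.1, 0, 0], "rotation": [0, 0, 0]},
    {"linear": [-2.8, 0, 0], "rotation": [0, 0, 0]},
    {"linear": [-3.5, 0, 0], "rotation": [0, 0, 0]},
    {"linear": [-4.2, 0, 0], "rotation": [0, 0, 0]},
    {"linear": [-4.9, 0, 0], "rotation": [0, 0, 0]},
    {"linear": [-5.5, 0, 0], "rotation": [0, 0, 0]}
  ]
}}

```text
clock: 14.45
ee_pos: [591.1, 26.3, 42.6]
ee_rot: [180.0, -0.0, 86.6]
wrist_force: [-0.5, 4.8, 2.7]
gripper_width: 0.494
grasp_force: 2.8
```

>>> {"op": "servo_tool", "data": {
  "moves": [
    {"linear": [-0.6, 0, 0], "rotation": [0, 0, 0]},
    {"linear": [-1.2, 0, 0], "rotation": [0, 0, 0]},
    {"linear": [-1.8, 0, 0], "rotation": [0, 0, 0]},
    {"linear": [-2.4, 0, 0], "rotation": [0, 0, 0]},
    {"linear": [-3, 0, 0], "rotation": [0, 0, 0]},
    {"linear": [-3.6, 0, 0], "rotation": [0, 0, 0]},
    {"linear": [-4.2, 0, 0], "rotation": [0, 0, 0]},
    {"linear": [-4.2, 0, 0], "rotation": [0, 0, 0]}
  ]
}}

```text
clock: 15.25
ee_pos: [588.6, -16.3, 42.6]
ee_rot: [180.0, 0.0, 86.5]
wrist_force: [-0.4, 0.3, 0.4]
gripper_width: 0.495
grasp_force: 0.0
```

>>> {"op": "servo_tool", "data": {
  "moves": [
    {"linear": [-0.6, 0, 0], "rotation": [0, 0, 0]},
    {"linear": [-1.2, 0, 0], "rotation": [0, 0, 0]},
    {"linear": [-1.8, 0, 0], "rotation": [0, 0, 0]},
    {"linear": [-2.4, 0, 0], "rotation": [0, 0, 0]},
    {"linear": [-3, 0, 0], "rotation": [0, 0, 0]},
    {"linear": [-3.5, 0, 0], "rotation": [0, 0, 0]},
    {"linear": [-3.9, 0, 0], "rotation": [0, 0, 0]},
    {"linear": [-4.2, 0, 0], "rotation": [0, 0, 0]}
  ]
}}

```text
clock: 16.05
ee_pos: [586.1, -57.4, 42.6]
ee_rot: [180.0, -0.0, 86.6]
wrist_force: [0.1, 1.6, -1.0]
gripper_width: 0.503
grasp_force: 1.0
```

>>> {"op": "servo_tool", "data": {
  "moves": [
    {"linear": [-0.2, 0, 0], "rotation": [0, 0, 0]},
    {"linear": [-0.4, 0, 0], "rotation": [0, 0, 0]},
    {"linear": [-0.6, 0, 0], "rotation": [0, 0, 0]},
    {"linear": [-0.6, 0, 0], "rotation": [0, 0, 0]}
  ]
}}

```text
clock: 16.45
ee_pos: [585.9, -63.5, 42.7]
ee_rot: [180.0, 0.0, 86.5]
wrist_force: [-0.2, -0.0, -0.3]
gripper_width: 0.502
grasp_force: 0.0
```

```bash
python3 - <<'E'
from h import *
import cv2
q=np.load("q.npy"); print(tofix(q,ctrl.observe()["ee_pos"]))
w=ctrl.camera_params("wrist")
a=ctrl.capture("side")[:,:,::-1]; b=ctrl.capture("wrist")[:,:,::-1]
a=cv2.resize(a[160:270,200:340],(560,440),interpolation=cv2.INTER_CUBIC)
cv2.imwrite("pics/s2.png",a)
E
```

```text
[  0.87867399 -33.76474796]
```

View pics/s2.png

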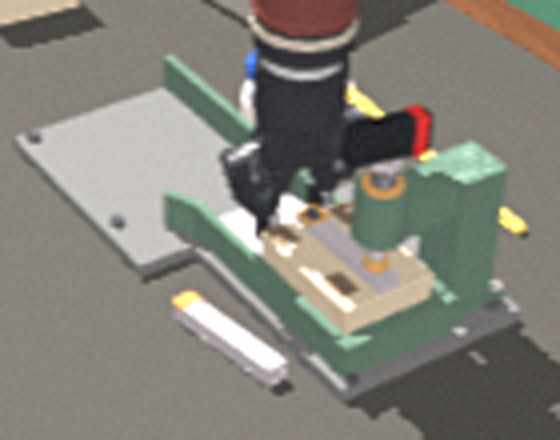

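The block is in the nest area under the foot; its rear end is still next to the fingers. I'll push a little more, then back off and look.

>>> {"op": "servo_tool", "data": {
  "moves": [
    {"linear": [-0.15, 0, 0], "rotation": [0, 0, 0]},
    {"linear": [-0.25, 0, 0], "rotation": [0, 0, 0]},
    {"linear": [-0.25, 0, 0], "rotation": [0, 0, 0]}
  ]
}}

```text
clock: 16.85
ee_pos: [585.7, -65.5, 42.7]
ee_rot: [180.0, -0.0, 86.6]
wrist_force: [-0.1, 1.6, 0.9]
gripper_width: 0.5
grasp_force: 1.2
```

>>> {"op": "servo_tool", "data": {
  "moves": [
    {"linear": [2, 0, 0], "rotation": [0, 0, 0]},
    {"linear": [5, 0, -1], "rotation": [0, 0, 0]},
    {"linear": [6, 0, -5], "rotation": [0, 0, 0]},
    {"linear": [6, 0, -10], "rotation": [0, 0, 0]},
    {"linear": [6, 0, -15], "rotation": [0, 0, 0]},
    {"linear": [6, 0, -20], "rotation": [0, 0, 0]},
    {"linear": [6, 0, -20], "rotation": [0, 0, 0]}
  ],
  "fingers": -1
}}

```text
clock: 17.55
ee_pos: [592.0, -6.5, 250.9]
ee_rot: [179.4, 0.1, 86.6]
wrist_force: [0.4, -0.4, -0.1]
gripper_width: 1.001
grasp_force: 0.0
```

```bash
python3 - <<'E'
from h import *
import cv2,pickle
w=ctrl.camera_params("wrist"); pickle.dump(w,open("w3.pkl","wb"))
b=ctrl.capture("wrist")[:,:,::-1]; a=ctrl.capture("side")[:,:,::-1]
a=cv2.resize(a[180:260,240:340],(500,400),interpolation=cv2.INTER_CUBIC)
b=cv2.resize(b[:,120:400],(420,576),interpolation=cv2.INTER_CUBIC)
out=np.zeros((576,800,3),np.uint8); out[:,:420]=b; out[:304,420:]=cv2.resize(a,(380,304)); cv2.imwrite("pics/m.png",out)
print(ctrl.observe()["ee_pos"])
E
```

```text
[590.08973231  -6.1312306  244.22956519]
```

View pics/m.png

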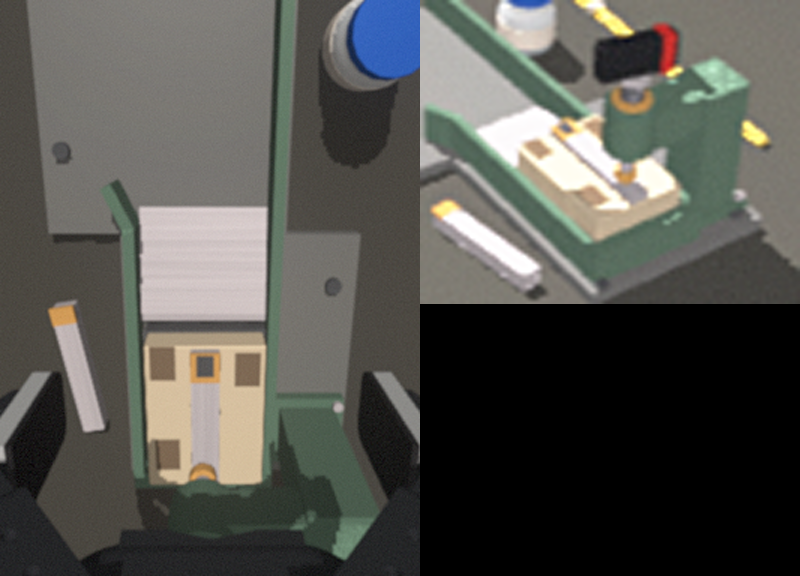

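The block lies between the fence and guide. Its rear top edge is near v≈346, just past the white ramp's end at v≈321. I'll compare this with the projections for a seated and an unseated block.

```bash
python3 - <<'E'
from h import *
import pickle
w=pickle.load(open("w3.pkl","rb")); q=np.load("q.npy")
f=lambda F:((proj(place(q,F),w)-[120,0])*1.5).round(0).tolist()
print("lip",f([(47,-44,26),(-47,-44,26)]))
for y in(-44,-46,-48): print(y,"flat rear top z62",f([(45,y,62),(-45,y,62)]),"z70",f([(45,y,70),(-45,y,70)]),"bar rear z70/78",f([(0,y-4,70),(0,y-4,78)]))
print("front corner z62", f([(45,-166,62),(-45,-166,62)]),"z60 y-162", f([(45,-162,58)]))
E
python3 plan.py 578.2 -172.3 260 164.4
```

```text
lip [[264.0, 322.0], [140.0, 323.0]]
-44 flat rear top z62 [[267.0, 342.0], [137.0, 342.0]] z70 [[268.0, 347.0], [135.0, 347.0]] bar rear z70/78 [[202.0, 352.0], [202.0, 358.0]]
-46 flat rear top z62 [[267.0, 345.0], [137.0, 345.0]] z70 [[268.0, 350.0], [135.0, 350.0]] bar rear z70/78 [[202.0, 355.0], [202.0, 360.0]]
-48 flat rear top z62 [[267.0, 347.0], [137.0, 348.0]] z70 [[268.0, 352.0], [135.0, 353.0]] bar rear z70/78 [[202.0, 358.0], [202.0, 363.0]]
front corner z62 [[261.0, 488.0], [144.0, 489.0]] z60 y-162 [[261.0, 480.0]]
lin cm [-16.66  -0.19  -1.58] rotz -1.359 rows 9.1 j [-13.3   4.    3.7  89.5  -0.   80.2] F [-0.3 -1.  -0.1] p [590.1  -6.1 244.2] rpy [1.798e+02 1.000e-01 8.660e+01] t 17.65
```

>>> {"op": "servo_tool", "data": {
  "moves": [
    {"linear": [-16.7, -0.2, -2], "rotation": [0, 0, -1.36]},
    {"linear": [-16.7, -0.2, -2], "rotation": [0, 0, -1.36]},
    {"linear": [-16.7, -0.2, -2], "rotation": [0, 0, -1.36]},
    {"linear": [-16.7, -0.2, -2], "rotation": [0, 0, -1.36]},
    {"linear": [-16.7, -0.2, -2], "rotation": [0, 0, -1.36]},
    {"linear": [-16.7, -0.2, -2], "rotation": [0, 0, -1.36]},
    {"linear": [-16.7, -0.2, -2], "rotation": [0, 0, -1.36]},
    {"linear": [-16.7, -0.2, -2], "rotation": [0, 0, -1.36]}
  ]
}}

```text
clock: 18.45
ee_pos: [576.5, -172.3, 260.5]
ee_rot: [-180.0, -0.2, 154.2]
wrist_force: [0.2, -0.1, 0.3]
gripper_width: 1.005
grasp_force: 0.0
```

>>> {"op": "servo_tool", "data": {
  "moves": [
    {"linear": [0, 0, 0], "rotation": [0, 0, -0.15]},
    {"linear": [0, 0, 0], "rotation": [0, 0, -0.18]},
    {"linear": [0, 0, 0], "rotation": [0, 0, -0.18]}
  ]
}}

```text
clock: 18.75
ee_pos: [576.6, -172.1, 260.7]
ee_rot: [180.0, -0.2, 164.2]
wrist_force: [-1.0, 0.0, -0.4]
gripper_width: 1.001
grasp_force: 0.0
```

```bash
python3 plan.py 578.2 -172.3 192.5 164.5
```

```text
lin cm [-0.16  0.03  6.82] rotz -0.005 rows 1.4 j [-29.1   6.8   8.4  91.7  -0.  -13.3] F [-1.   0.  -0.4] p [ 576.6 -172.1  260.7] rpy [180.   -0.2 164.2] t 18.75
```

>>> {"op": "servo_tool", "data": {
  "moves": [
    {"linear": [-0.1, 0, 3], "rotation": [0, 0, 0]},
    {"linear": [-0.1, 0, 6], "rotation": [0, 0, 0]},
    {"linear": [-0.1, 0, 6.8], "rotation": [0, 0, 0]},
    {"linear": [-0.1, 0, 6.8], "rotation": [0, 0, 0]}
  ]
}}

```text
clock: 19.15
ee_pos: [577.1, -172.0, 192.7]
ee_rot: [180.0, -0.2, 164.2]
wrist_force: [-0.6, -0.7, -0.3]
gripper_width: 1.001
grasp_force: 0.0
```

>>> {"op": "servo_tool", "data": {
  "moves": [
    {"linear": [0, 0, 0], "rotation": [0, 0, 0]},
    {"linear": [0, 0, 0], "rotation": [0, 0, 0]},
    {"linear": [0, 0, 0], "rotation": [0, 0, 0]},
    {"linear": [0, 0, 0], "rotation": [0, 0, 0]},
    {"linear": [0, 0, 0], "rotation": [0, 0, 0]},
    {"linear": [0, 0, 0], "rotation": [0, 0, 0]},
    {"linear": [0, 0, 0], "rotation": [0, 0, 0]},
    {"linear": [0, 0, 0], "rotation": [0, 0, 0]}
  ],
  "fingers": 1,
  "force": 30
}}

```text
clock: 19.95
ee_pos: [578.3, -173.1, 195.3]
ee_rot: [-179.9, 0.1, 164.2]
wrist_force: [-1.8, -4.1, 5.1]
gripper_width: 0.206
grasp_force: 32.8
```

>>> {"op": "servo_tool", "data": {
  "moves": [
    {"linear": [0, 0, 0.05], "rotation": [0, 0, 0.13]},
    {"linear": [0, 0, 0.1], "rotation": [0, 0, 0.26]},
    {"linear": [0, 0, 0.15], "rotation": [0, 0, 0.39]},
    {"linear": [0, 0, 0.2], "rotation": [0, 0, 0.52]},
    {"linear": [0, 0, 0.25], "rotation": [0, 0, 0.65]},
    {"linear": [0, 0, 0.3], "rotation": [0, 0, 0.78]},
    {"linear": [0, 0, 0.34], "rotation": [0, 0, 0.9]},
    {"linear": [0, 0, 0.34], "rotation": [0, 0, 0.9]}
  ]
}}

```text
clock: 20.75
ee_pos: [578.1, -173.5, 191.8]
ee_rot: [-180.0, 0.1, 112.4]
wrist_force: [-2.6, -5.8, 5.2]
gripper_width: 0.211
grasp_force: 32.8
```

>>> {"op": "servo_tool", "data": {
  "moves": [
    {"linear": [0, 0, 0.05], "rotation": [0, 0, 0.13]},
    {"linear": [0, 0, 0.1], "rotation": [0, 0, 0.26]},
    {"linear": [0, 0, 0.15], "rotation": [0, 0, 0.39]},
    {"linear": [0, 0, 0.2], "rotation": [0, 0, 0.52]},
    {"linear": [0, 0, 0.25], "rotation": [0, 0, 0.65]},
    {"linear": [0, 0, 0.3], "rotation": [0, 0, 0.78]},
    {"linear": [0, 0, 0.34], "rotation": [0, 0, 0.9]},
    {"linear": [0, 0, 0.34], "rotation": [0, 0, 0.9]}
  ]
}}

```text
clock: 21.55
ee_pos: [577.6, -173.5, 188.4]
ee_rot: [180.0, 0.1, 60.8]
wrist_force: [-5.4, -5.4, 6.7]
gripper_width: 0.209
grasp_force: 32.9
```

>>> {"op": "servo_tool", "data": {
  "moves": [
    {"linear": [0, 0, 0.05], "rotation": [0, 0, 0.12]},
    {"linear": [0, 0, 0.09], "rotation": [0, 0, 0.24]},
    {"linear": [0, 0, 0.14], "rotation": [0, 0, 0.36]},
    {"linear": [0, 0, 0.18], "rotation": [0, 0, 0.48]},
    {"linear": [0, 0, 0.23], "rotation": [0, 0, 0.6]},
    {"linear": [0, 0, 0.23], "rotation": [0, 0, 0.6]},
    {"linear": [0, 0, 0.23], "rotation": [0, 0, 0.6]}
  ]
}}

```text
clock: 22.25
ee_pos: [577.4, -173.3, 186.1]
ee_rot: [180.0, 0.1, 26.6]
wrist_force: [-6.9, -4.7, 7.0]
gripper_width: 0.205
grasp_force: 33.1
```

```bash
python3 plan.py 578.2 -172.3 182 26.5
```

```text
lin cm [ 0.12 -0.05  0.41] rotz 0.003 rows 0.1 j [-2.910e+01  6.300e+00  1.000e-01  8.380e+01 -1.000e-01  1.243e+02] F [-6.9 -4.7  7. ] p [ 577.4 -173.3  186.1] rpy [1.80e+02 1.00e-01 2.66e+01] t 22.25
```

>>> {"op": "servo_tool", "data": {
  "moves": [
    {"linear": [0, 0, 0], "rotation": [0, 0, 0]},
    {"linear": [0, 0, 0], "rotation": [0, 0, 0]},
    {"linear": [0, 0, 0], "rotation": [0, 0, 0]},
    {"linear": [0, 0, 0], "rotation": [0, 0, 0]},
    {"linear": [0, 0, 0], "rotation": [0, 0, 0]},
    {"linear": [0, 0, -3], "rotation": [0, 0, 0]},
    {"linear": [0, 0, -7], "rotation": [0, 0, 0]},
    {"linear": [0, 0, -11], "rotation": [0, 0, 0]}
  ],
  "fingers": -1
}}

```text
clock: 23.05
ee_pos: [577.8, -172.2, 296.4]
ee_rot: [-179.9, 0.0, 26.7]
wrist_force: [1.3, -1.1, 0.5]
gripper_width: 1.0
grasp_force: 0.0
```

```bash
python3 - <<'E'
from h import *
import cv2,pickle
w=ctrl.camera_params("wrist"); pickle.dump(w,open("w4.pkl","wb")); print(ctrl.observe()["ee_pos"],ctrl.observe()["ee_rot"])
b=ctrl.capture("wrist")[:,:,::-1]; a=ctrl.capture("side")[:,:,::-1]
a=cv2.resize(a[180:260,240:340],(380,304),interpolation=cv2.INTER_CUBIC)
b=cv2.resize(b[:,120:400],(420,576),interpolation=cv2.INTER_CUBIC)
out=np.zeros((576,800,3),np.uint8); out[:,:420]=b; out[:304,420:]=a; cv2.imwrite("pics/m2.png",out)
# red band vs. black bar orientation in the image
E
```

```text
[ 577.78624235 -172.18856292  296.36796719] [-1.79942679e+02  2.33361200e-02  2.67168456e+01]
```

View pics/m2.png

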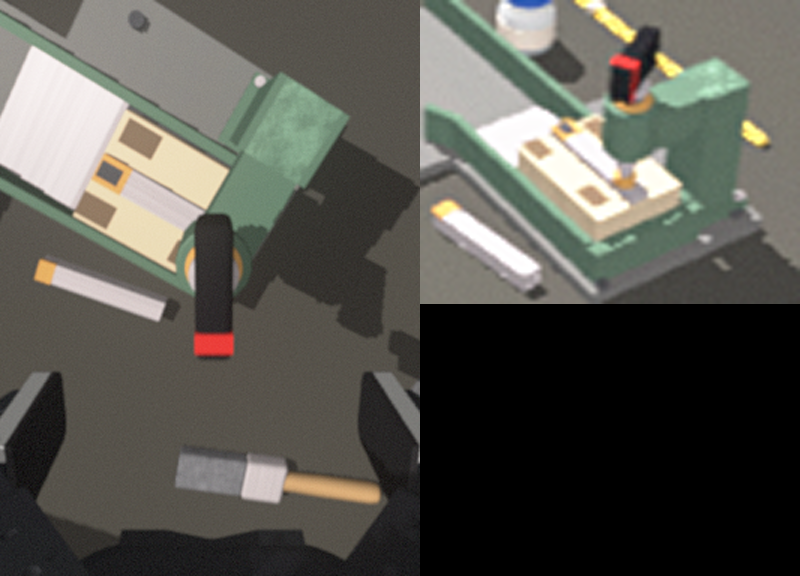

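The bar lines up with the gripper (spindle about -1.05) and the foot rests on the block's steel bar. The block lies flat, and the gripper is open and clear.

```bash
python3 -c "
from station import ctrl; print(ctrl.hand_in())"
```

```text
the job is handed in; nothing more can be done
None
```

I unscrewed the hold-down, pushed the block into the nest where it lies flat, and screwed the hold-down to about -1.05 rad (foot about half-way in). I then let go and handed the job in at about 23 s; no verdict came back.

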